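Bring the gel bottle round and hold the caddy

ROBOT

A 6-joint arm with a two-finger parallel gripper is mounted at the origin on the work surface. World frame = base frame: x ahead of the robot, y to its left, z up, the work surface at z = 0. Lengths are in mm, angles in rad, forces in N, time in s.
With the tool pointing down it reaches from about 300 to 775 mm from the base axis. Payload 14.6 kg.
Tool frame: the origin (TCP) lies on the centre line of the jaws, within the pads' length; the fingertips stand 22 mm ahead of it and the grasp point (between the pads) lies 3 mm ahead of it (manip.tcp_to_tips is the distance from the TCP to the fingertips, in mm); z points along the fingers, y is the direction in which the jaws open and shut (so a half turn about z gives the same grasp; the last joint's range is limited). The gripper opens to 94 mm and grips with 3 to 60 N. Pads are 16 mm wide; open, the fingers measure 119 mm over their backs; the gripper's body (75 mm by 177 mm) begins 78 mm behind the grasp point.
Start: joints at [1.152, 0.3, 1.521, -0, 1.321, -0.067], TCP at [189.52, 516.306, 227.446] pointing down, gripper open.
Joint ranges: [-3.03, 3.03], [-0.79, 2.21], [0.23, 2.52], [-1.04, 4.18], [0, 3.07], [-2.55, 2.55]. Speed limits (rad/s): [2.22, 2.22, 2.57, 3.14, 3.14, 3.14].

INTERFACE

Orientations are given as [roll, pitch, yaw] about the fixed x, y, z axes, in that order (R = Rz(yaw) Ry(pitch) Rx(roll)).
In Python, from cell import manip, vision, workorder gives the robot as it stands.
- The arm moves only by the tool carry_out, never from a script. Its argument "deltas" is a list of rows, each a list of 3 entries, a list of its own where there are three numbers: the shift along the tool's x, y, z in cm, then the turn about the tool's z in degrees, then the opening, from 0 (shut) to 1 (fully open). A call has 1 to 20 rows; each row shifts and turns the commanded pose from where the row before left it, along the tool's axes as they then stand; what a row does not reach is not made up. A row lasts 1/12 s, in which the tool goes at most 41.7 mm and 7.16 degrees, less where a joint would pass 70% of its speed; a pose out of reach is approached as far as the arm can. A call with a gripper value outside its range is refused whole. The fingers move at their own pace and stop on an object; "grip_force" is the grip in N (left out, the last holds). Time passes only in rows, so rows that do not move let the fingers close. It gives the time, the measured TCP pose, the force and the opening at its end, in the units of the state.
- manip.read_state(): the state, without advancing time (a new reading comes with each control period).
- vision.camera(name): name is "scene" or "top" or "wrist"; returns (picture, depth): 384x512x3 uint8, red, green, blue; 384x512 float32, mm along the optical axis (not along the pixel's ray), 0 where there is no reading.
- vision.calibration(name): a dict with "mtx" (3x3 intrinsics, pixels), "distortion" ([k1, k2, p1, p2, k3] as OpenCV has them; the pictures are not rectified), "eye" and "orientation" of the camera in the world. Camera axes: x right, y down, z forward; pixel columns grow to the right and rows downward; lengths in mm; the calibration is good to about 2 mm. A picture is of the moment at which its call begins: read the wrist's pose just before it. calibration takes no time and is no camera call; for the wrist camera it gives the pose at the moment of the call.
- workorder.sign_off(): hands the job in, once; it reports no verdict.
The state is a dict: "clock": time; "joints": joint angles; "qd": joint speeds; "effort": joint torques, N m; "eef_pos": TCP position; "eef_rot": TCP orientation; "wrist_force": force on the tool from outside, world axes, zero at the start; "moment": the same for the moment, N m; "finger_gap": finger opening in mm.
Only numpy, scipy, OpenCV 4.12 (cv2) and the standard library are available. Lean on these libraries where they do the work, as an engineer would, in place of code of your own. Each camera call takes 0.05 s, during which the arm holds its last target.

TASK

The vet is scanning and wants the ultrasound gel: turn the revolving caddy until the gel bottle (the one with the long pointed nozzle) stands at the front, squarely over the middle of the caddy's clip tray, and hold the turntable still there in a firm grip so that the bottle can be taken out one-handed. Finish while holding: do not let go of the caddy, but keep off the gel bottle itself. Leave all the bottles and pots standing in their wells and everything around the caddy where it is.

Things in the scene. Friction and masses are not known exactly. Their poses are not given: they have to be found in the camera images.
- caddy_foot: fixed grey foot of the revolving caddy, a disc 176 mm across, 12 mm high; origin on the desk at the turning axis, z up. Its shallow tray (130 mm wide, walls 15 mm high, cotton pads in it) sticks out from under the turntable along the foot's -x axis, to 185 mm from the axis: that side is the caddy's front
- carousel: grey turntable, turns endlessly both ways about the vertical axis through its origin (disc underside, 20 mm above the desk; z up) on a light bearing: 0.01 N m drag, coasts a bit, yields to any push. Disc 230 mm across, 8 mm thick; five wells (62 mm inside, rim 55 mm above origin), centres 75 mm from the axis, 72 degrees apart, one on its x axis. Central 24 mm column 180 mm tall, carry handle on it
- handle (a point): middle of the top bar of the carry handle, on the turning axis, 239 mm above the carousel's origin (259 mm above the desk); axes as the carousel's. Handle: upright loop 90 mm long along x, 14 mm thick along y; level top bar 16 mm high over an open gap 37 mm high, 62 mm long. All that stands in the wells ends at least 55 mm below this point
- gel_bottle: ultrasound gel bottle: white plastic, round, 54 mm across, 170 mm tall, the only one that tapers to a long pointed nozzle; 0.1 to 0.3 kg; stands loose in a well of the carousel with some 4 mm of play all round; origin at the centre of its underside (8 mm above the carousel's origin), z up along the bottle
- wipes_tub: white plastic tub with a wide flat screw lid, 56 mm across, 103 mm tall, loose in a well; origin at the centre of its underside, z up
- spray_can: bare aluminium can with a grey flat-topped cap, 53 mm across, 140 mm tall, loose in a well; origin at the centre of its underside, z up
- depressor_pot: steel pot with a bunch of upright wooden tongue depressors, 53 mm across, 151 mm tall with the sticks, loose in a well; origin at the centre of its underside, z up
- pump_bottle: clear plastic bottle with a white pump head with a level spout to one side, 54 mm across, 146 mm tall, loose in a well; origin at the centre of its underside, z up
- tape_roll: roll of paper tape lying flat beside the caddy, 68 mm across, 25 mm high, loose; origin at the centre of its underside
- gauze_pack: white gauze pack, 85 x 60 x 32 mm, lying loose beside the tray; origin at the centre of its underside
- ointment_jar: small white lidded jar, 52 mm across, 42 mm tall, loose beside the tray; origin at the centre of its underside
- scissors: steel bandage scissors, 145 mm long and 9 mm thick, lying loose beside the caddy; origin near the pivot, on the desk
Mind the look-alikes: they are no part of the job. Leave any green look-alike of the depressor_pot alone. Leave any orange look-alike of the pump_bottle alone.

How it is judged (in metres and radians):
At the end, for the whole second after the job is handed in: Fingers still grip the turntable (over 3 N) and it is still; the gel bottle, untouched, stands on the tray side, its centre within 13 mm of the tray's centreline; all five containers upright in their wells (tilt under 0.2 rad); things around the caddy within 30 mm of their starts (x of gel_bottle in the frame of caddy_foot below -0.05 m and y of gel_bottle in the frame of caddy_foot between -0.013 and 0.013 m and contact force between the fingers and carousel above 3 N and contact force between each of the arm, the fingers and gel_bottle below 0.3 N and angular speed of carousel below 0.08 rad/s and z of each of gel_bottle, wipes_tub, spray_can, depressor_pot, pump_bottle in the frame of carousel below 0.016 m and angle between each of gel_bottle, wipes_tub, spray_can, depressor_pot, pump_bottle's own z axis and vertical below 0.2 rad and horizontal distance between each of gel_bottle, wipes_tub, spray_can, depressor_pot, pump_bottle and carousel below 0.083 m and distance of each of tape_roll, gauze_pack, ointment_jar, scissors from where it was at the start of the episode below 0.03 m); the arm keeps its last pose, push and grip.
It fails at once if one of the five containers is lifted out of its well or tipped over (z of any of gel_bottle, wipes_tub, spray_can, depressor_pot, pump_bottle in the frame of carousel above 0.035 m or angle between any of gel_bottle, wipes_tub, spray_can, depressor_pot, pump_bottle's own z axis and vertical above 0.35 rad).
It fails at once if something standing or lying on the desk around the caddy is shifted by more than 30 mm (distance of any of tape_roll, gauze_pack, ointment_jar, scissors from where it was at the start of the episode above 0.03 m).
It also fails if it takes over 54 s, if anything falls off the work surface, if the arm or the gripper's body presses on something with over 40 N, if the wrist force passes 120 N, or if a joint passes its speed limit or range.

## Working session

There is one attempt and no reset: what is moved stays moved. The work goes in short steps, Python scripts to look and compute and a tool call to move; the robot and the scene stay as the last step left them, time stands still between calls to the robot, and variables do not carry over. Pictures are saved under pics/ and viewed, and the job is handed in when it is done.

Besides the shell and the picture viewer there is one more tool, called after "Emit:" as name([rows], argument=value, ...), one row to a line, values as JSON. carry_out: Moves the arm, as the interface text tells. Its arguments: {"type":"object","properties":{"deltas":{"type":"array","items":{"type":"array"}},"grip_force":{"type":"number"}},"required":["deltas"]}

```bash
ls; mkdir -p pics; python3 - <<'E'
from cell import manip, vision, workorder
import cv2
print(manip.read_state())
for n in ("scene","top","wrist"):
    c=vision.calibration(n); print(n,c)
    p,d=vision.camera(n)
    cv2.imwrite(f"pics/{n}0.png",cv2.cvtColor(p,cv2.COLOR_RGB2BGR))
    import numpy as np; np.save(f"pics/{n}0.npy",d)
E
```

```text
pics
{'clock': 0.0, 'joints': array([ 1.15241432e+00,  3.00482422e-01,  1.52161610e+00, -1.22085739e-05,
        1.32068631e+00, -6.66003490e-02]), 'qd': array([ 0.00181987, -0.00107321, -0.00147848, -0.00049348,  0.00143013,
        0.0005522 ]), 'effort': array([-5.75506929e-04, -5.31810665e+01, -3.52729046e+01,  7.08401855e-02,
        2.43904372e-02, -1.34328266e-04]), 'eef_pos': array([189.41854432, 516.0885781 , 226.86528871]), 'eef_rot': array([-3.14040233e+00, -6.75418643e-05,  2.78981399e+00]), 'wrist_force': array([ 1.08204916,  0.91958049, -0.37214238]), 'moment': array([ 0.02711205,  0.03226608, -0.00971454]), 'finger_gap': 94.22357983643884}
scene {'mtx': array([[422.62994084,   0.        , 251.14989744],
       [  0.        , 422.62994084, 189.80106996],
       [  0.        ,   0.        ,   1.        ]]), 'distortion': array([-0.02804653,  0.        ,  0.        ,  0.        ,  0.        ]), 'eye': array([1238.70514922,  361.21249851,  991.97298381]), 'orientation': array([-2.41274161,  0.01959383,  1.95651573])}
top {'mtx': array([[372.67766806,   0.        , 254.11855762],
       [  0.        , 372.67766806, 191.89476704],
       [  0.        ,   0.        ,   1.        ]]), 'distortion': array([-0.10407015,  0.        ,  0.        ,  0.        ,  0.        ]), 'eye': array([ 362.87884765,   72.97125134, 1151.4952936 ]), 'orientation': array([-2.95458561, -0.01048307, -1.56765127])}
wrist {'mtx': array([[321.12120089,   0.        , 257.20004007],
       [  0.        , 321.12120089, 194.90649083],
       [  0.        ,   0.        ,   1.        ]]), 'distortion': array([-0.07449831,  0.        ,  0.        ,  0.        ,  0.        ]), 'eye': array([127.97702951, 539.12554506, 383.97464124]), 'orientation': array([2.91368582e+00, 1.08928857e-03, 1.21827796e+00])}
```

View pics/scene0.png

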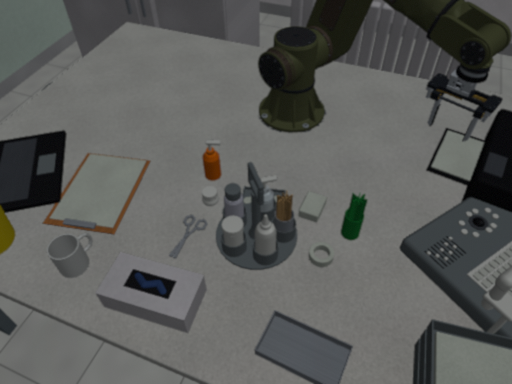

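View pics/top0.png

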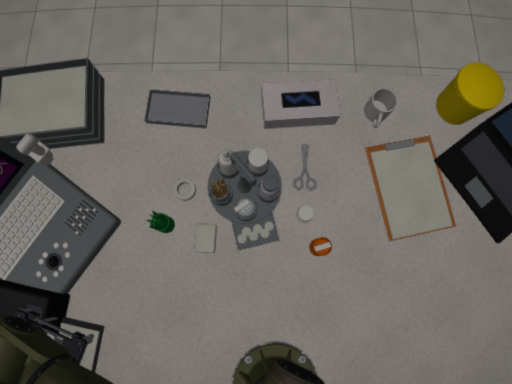

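View pics/wrist0.png

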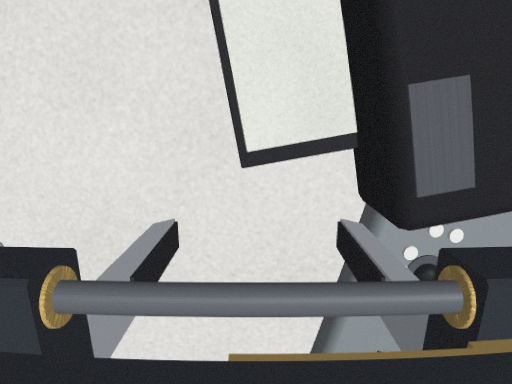

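```bash
python3 - <<'E'
import cv2,numpy as np
a=cv2.imread("pics/top0.png")[135:265,170:330]; b=cv2.imread("pics/scene0.png")[145:275,190:320]
a=cv2.resize(a,None,fx=4.5,fy=4.5,interpolation=cv2.INTER_CUBIC);b=cv2.resize(b,None,fx=4.5,fy=4.5,interpolation=cv2.INTER_CUBIC)
cv2.imwrite("pics/top0c.png",a);cv2.imwrite("pics/scene0c.png",b)
E
```

```text
(no output)
```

View pics/top0c.png

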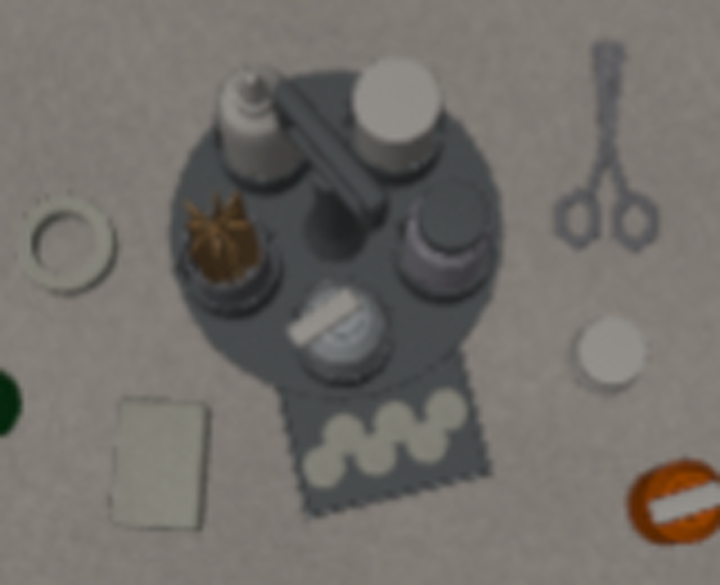

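View pics/scene0c.png

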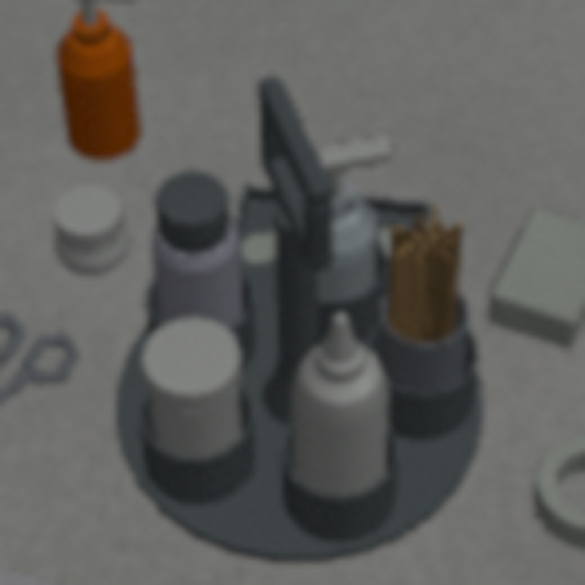

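```bash
cat > h.py <<'E'
import cv2,numpy as np
from scipy.spatial.transform import Rotation as R
def world(cal,d):
    h,w=d.shape
    uv=np.stack(np.meshgrid(np.arange(w),np.arange(h)),-1).reshape(-1,1,2).astype(np.float64)
    n=cv2.undistortPoints(uv,cal["mtx"],cal["distortion"]).reshape(h,w,2)
    P=np.dstack([n*d[...,None],d])
    M=R.from_euler("xyz",cal["orientation"]).as_matrix()
    return P@M.T+cal["eye"]
def ray(cal,px,z):
    n=cv2.undistortPoints(np.array(px,float).reshape(-1,1,2),cal["mtx"],cal["distortion"]).reshape(-1,2)
    M=R.from_euler("xyz",cal["orientation"]).as_matrix()
    r=np.c_[n,np.ones(len(n))]@M.T
    return cal["eye"]+r*((z-cal["eye"][2])/r[:,2])[:,None]
E
python3 - <<'E'
from h import *
from cell import vision
for n in ("top","scene"):
    cal=vision.calibration(n); W=world(cal,np.load(f"pics/{n}0.npy"))
    near=(abs(W[...,0]-520)<220)&(abs(W[...,1]-80)<220)
    print(n,"desk z",np.median(W[...,2][near]))
    m=near&(W[...,2]>230)&(W[...,2]<285)
    p=W[m]; print("handle",len(p),p.min(0),p.max(0),p.mean(0))
    top=p[p[:,2]>258]; (c,s,a)=cv2.minAreaRect(top[:,:2].astype(np.float32)); print("rect",c,s,a, cv2.boxPoints((c,s,a)).round(0).tolist())
    m=near&(W[...,2]>22)&(W[...,2]<34); p=W[m]
    c,r=cv2.minEnclosingCircle(p[:,:2].astype(np.float32)); print("disc",c,r)
    ys,xs=np.nonzero(m); print(xs.min(),xs.max(),ys.min(),ys.max())
    # gel: z 170..200
    for lo,hi in((165,202),):
        m=near&(W[...,2]>lo)&(W[...,2]<hi); k,l,st,ce=cv2.connectedComponentsWithStats(m.astype(np.uint8))
        for i in range(1,k):
            if st[i,4]>3: print("blob",st[i],W[l==i].mean(0).round(1))
E
```

```text
top desk z 2.757823712944969
handle 239 [557.95747652  59.2128533  231.83823868] [630.72613323 124.22975423 272.51284696] [591.85389493  90.68622363 264.74279548]
rect (594.48486328125, 91.91978454589844) (89.61164855957031, 14.17510986328125) 40.3463020324707 [[556.0, 68.0], [565.0, 58.0], [633.0, 116.0], [624.0, 126.0]]
disc (500.1058044433594, 91.33267211914062) 236.07376098632812
177 313 150 254
blob [222 151   9   9  61] [649.3 139.7 177.5]
blob [240 175   7   5  21] [585.1  94.5 185.2]
blob [263 175  16  15 191] [576.5  19.1 168.9]
blob [211 177  16  18  98] [566.6 159.4 177.6]
blob [234 199  16  13  97] [512.5  96.  174.7]
scene desk z 3.168549989565122
handle 253 [557.03080838  61.50972209 230.84626297] [631.33965096 126.12592547 272.15120111] [601.09074812  98.52288709 260.10032333]
rect (593.168701171875, 94.05254364013672) (93.89622497558594, 14.812409400939941) 39.530677795410156 [[552.0, 70.0], [562.0, 58.0], [634.0, 118.0], [625.0, 130.0]]
disc (523.6466064453125, 80.53032684326172) 236.81748962402344
202 331 169 269
blob [261 175  17   8  90] [513.1  99.7 173. ]
blob [225 183  16  13 157] [577.1  22.5 168.7]
blob [251 191   8  14  61] [602.   92.3 184.7]
blob [277 190  16  17 154] [567.2 163.2 176.4]
blob [261 214  10  14  94] [654.3 143.9 177.6]
```

```bash
python3 - <<'E'
from h import *
from cell import vision
cal=vision.calibration("top")
c=np.array([[310,517],[490,473],[282,393],[462,350]])/4.5+[170,135]-0.4
p=ray(cal,c,15); print(p.round(1))
A=np.array([594,93.]); 
m=(p[0]+p[1])[:2]/2; d=m-A; print("mid",m,np.hypot(*d),np.degrees(np.arctan2(d[1],d[0])))
e=p[1]-p[0]; print("edge",np.hypot(*e[:2]),np.degrees(np.arctan2(e[1],e[0]))-90, [np.degrees(np.arctan2(*(p[i]-p[i+2])[[1,0]])) for i in (0,1)])
# disc edge by grey mask ellipse -> rays at z=28
im=cv2.imread("pics/top0.png"); W=world(cal,np.load("pics/top0.npy"))
hsv=cv2.cvtColor(im,cv2.COLOR_BGR2HSV)
tray=(W[...,2]<30)&(im.max(2)<100)&(abs(W[...,0]-430)<60)&(abs(W[...,1]-75)<110)
k=np.nonzero(tray); q=W[tray]; r=cv2.minAreaRect(q[:,:2].astype(np.float32)); print("tray rect",len(q),r)
# gel nozzle tip
g=(np.hypot(W[...,0]-652,W[...,1]-142)<30)&(W[...,2]>150)
print("gel",W[g].mean(0), W[g][W[g][:,2].argmax()])
E
```

```text
[[400.6 108.4  15. ]
 [430.5 -12.8  15. ]
 [484.1 128.3  15. ]
 [514.2   5.7  15. ]]
mid [415.52688338  47.81185044] 184.10492175727222 -165.791700651716
edge 124.83620130284592 -166.14631455889483 [np.float64(-166.62818837248653), np.float64(-167.5261979806724)]
tray rect 696 ((448.60101318359375, 90.3066177368164), (89.58373260498047, 199.73880004882812), 6.8174729347229)
gel [648.74205281 142.17766699 164.2828875 ] [650.24222202 138.52872459 200.43904977]
```

Candidates for the gel bottle, as top-picture pixels:
- White bottle with a nozzle at (226,160).
- Flat-lidded white tub at (258,160).
- Clear pump bottle at (246,208).
- Grey-capped can at (270,187).
- Stick pot at (219,191).
- Outside the caddy: orange pump (321,246) and green pot (161,222), both look-alikes.

The close crops show the only long pointed nozzle at (226,160), so that is the gel. It sits at about 40° from the axis, in line with the handle. The tray points to about −166°, so the turntable needs about +153.5° anticlockwise. I'll go up first, then over.

Emit:
carry_out([
  [[0,0,-2],0,1],
  [[0,0,-4],0,1],
  [[0,0,-4],0,1],
  [[0,0,-4],0,1],
  [[0,0,-2],0,1],
])

```text
clock: 0.57
eef_pos: [189.5, 516.3, 392.3]
eef_rot: [3.136, 0.0, 2.79]
wrist_force: [0.4, -1.0, 0.5]
finger_gap: 93.8
```

Emit:
carry_out([
  [[-2.63,-1.29,0],0,1],
  [[-2.63,-1.29,0],0,1],
  [[-2.63,-1.29,0],0,1],
  [[-2.63,-1.29,0],0,1],
  [[-2.63,-1.29,0],0,1],
  [[-2.63,-1.29,0],0,1],
  [[-2.63,-1.29,0],0,1],
  [[-2.63,-1.29,0],0,1],
  [[-2.63,-1.29,0],0,1],
  [[-2.63,-1.29,0],0,1],
  [[-2.63,-1.29,0],0,1],
  [[-2.63,-1.29,0],0,1],
  [[-2.63,-1.29,0],0,1],
  [[-2.63,-1.29,0],0,1],
  [[-2.63,-1.29,0],0,1],
  [[-2.63,-1.29,0],0,1],
  [[-2.63,-1.29,0],0,1],
  [[-2.63,-1.29,0],0,1],
  [[-2.63,-1.29,0],0,1],
  [[-2.63,-1.29,0],0,1],
])

```text
clock: 2.23
eef_pos: [595.2, 91.6, 387.2]
eef_rot: [-3.141, -0.0, 2.79]
wrist_force: [-1.1, 0.1, 0.8]
finger_gap: 94.0
```

Emit:
carry_out([
  [[0,0,0],6,1],
  [[0,0,0],6,1],
  [[0,0,0],6,1],
  [[0,0,0],6,1],
  [[0,0,0],6,1],
  [[0,0,0],6,1],
  [[0,0,0],6,1],
  [[0,0,0],6,1],
  [[0,0,0],6,1],
  [[0,0,0],6,1],
  [[0,0,0],6,1],
  [[0,0,0],6,1],
  [[0,0,0],6,1],
  [[0,0,0],6,1],
  [[0,0,0],6,1],
  [[0,0,0],6,1],
  [[0,0,0],6,1],
  [[0,0,0],6,1],
  [[0,0,0],6,1],
  [[0,0,0],5.4,1],
])

```text
clock: 3.9
eef_pos: [594.4, 92.8, 387.1]
eef_rot: [-3.141, 0.0, 0.701]
wrist_force: [0.2, 0.9, 0.5]
finger_gap: 94.3
```

```bash
python3 - <<'E'
from h import *
from cell import vision,manip
s=manip.read_state(); print(s["clock"],s["eef_pos"],np.degrees(s["eef_rot"]),s["joints"])
for n in ("wrist","top","scene"):
    cal=vision.calibration(n); p,d=vision.camera(n)
    cv2.imwrite(f"pics/{n}1.png",cv2.cvtColor(p,cv2.COLOR_RGB2BGR)); np.save(f"pics/{n}1.npy",d)
    W=world(cal,d)
    near=(np.hypot(W[...,0]-594,W[...,1]-93)<52)
    m=near&(W[...,2]>230)&(W[...,2]<285)
    q=W[m]
    if len(q)<10: print(n,"no"); continue
    t=q[q[:,2]>255]; print(n,"handle",len(q),len(t),np.percentile(t[:,2],90)); 
    if len(t)>5: print(cv2.minAreaRect(t[:,:2].astype(np.float32)))
E
```

```text
3.9 [594.39264259  92.84841496 387.14939474] [-1.79981830e+02  2.55936397e-02  4.01376063e+01] [9.40772080e-02 3.65547109e-01 1.07312105e+00 6.03684446e-06
 1.70347228e+00 9.64341019e-01]
wrist handle 1486 1472 267.3839242895116
((592.62890625, 94.16313171386719), (89.64533233642578, 13.332587242126465), 40.33338165283203)
top no
scene handle 255 194 269.15424118605705
((594.8065795898438, 95.05117797851562), (89.08924865722656, 14.286942481994629), 40.59615707397461)
```

View pics/wrist1.png

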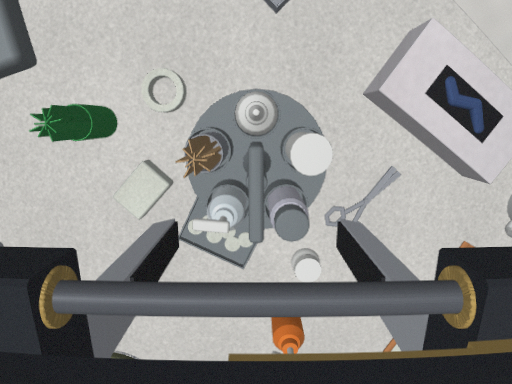

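The wrist view shows the gel nozzle at (256,113), in line with the handle bar (256,150–240). The bar is parallel to the fingers' plane and lies between the open jaws. The tray is at (220,232). Now I descend and grip the bar.

Emit:
carry_out([
  [[0,-0.1,2],0,1],
  [[0,0,2],0,1],
  [[0,0,2],0,1],
  [[0,0,2],0,1],
  [[0,0,2],0,1],
  [[0,0,1.5],0,1],
  [[0,0,1],0,1],
  [[0,0,0],0,1],
])

```text
clock: 4.72
eef_pos: [593.2, 93.6, 260.3]
eef_rot: [-3.14, 0.003, 0.708]
wrist_force: [0.2, 0.5, 0.5]
finger_gap: 93.8
```

Emit:
carry_out([
  [[0,0,0],0,0.5],
  [[0,0,0],0,0.3],
  [[0,0,0],0,0.25],
  [[0,0,0],0,0.2],
  [[0,0,0],0,0.15],
  [[0,0,0],0,0],
  [[0,0,0],0,0],
  [[0,0,0],0,0],
  [[0,0,0],0,0],
  [[0,0,0],0,0],
  [[0,0,0],0,0],
  [[0,0,0],0,0],
], grip_force=30)

```text
clock: 5.72
eef_pos: [593.8, 93.6, 262.5]
eef_rot: [3.142, -0.0, 0.706]
wrist_force: [-0.2, -0.5, -0.0]
finger_gap: 17.5
```

Emit:
carry_out([
  [[0,0,0],0,0],
  [[0,0,0],0,0],
  [[0,0,0],0,0],
  [[0,0,0],0,0],
  [[0,0,0],0,0],
])

```text
clock: 6.13
eef_pos: [593.5, 93.9, 262.4]
eef_rot: [-3.141, 0.0, 0.706]
wrist_force: [-3.4, 2.5, 1.5]
finger_gap: 13.8
```

Emit:
carry_out([
  [[0,0,0],-0.5,0],
  [[0,0,0],-1,0],
  [[0,0,0],-1.5,0],
  [[0,0,0],-2,0],
  [[0,0,0],-2.5,0],
  [[0,0,0],-3,0],
  [[0,0,0],-3,0],
  [[0,0,0],-3,0],
  [[0,0,0],-3,0],
  [[0,0,0],-3,0],
  [[0,0,0],-3,0],
  [[0,0,0],-3,0],
  [[0,0,0],-2.5,0],
  [[0,0,0],-2,0],
  [[0,0,0],-1.5,0],
  [[0,0,0],-1,0],
  [[0,0,0],-0.5,0],
  [[0,0,0],0,0],
])

```text
clock: 7.63
eef_pos: [593.0, 94.2, 262.4]
eef_rot: [-3.14, -0.0, 1.335]
wrist_force: [-8.3, 4.9, 3.1]
finger_gap: 13.9
```

```bash
python3 - <<'E'
from h import *
from cell import vision,manip
s=manip.read_state(); print(s["clock"],s["eef_pos"],np.degrees(s["eef_rot"]),s["joints"],s["wrist_force"],s["moment"],s["finger_gap"])
p,d=vision.camera("scene"); cv2.imwrite("pics/scene2.png",cv2.resize(cv2.cvtColor(p,cv2.COLOR_RGB2BGR)[130:290,160:380],None,fx=3.5,fy=3.5))
E
```

```text
7.6333 [593.03228053  94.21441706 262.41817874] [-1.79880979e+02 -1.79455279e-02  7.65112392e+01] [9.61587531e-02 3.92337227e-01 1.31656293e+00 9.81488212e-04
 1.43455475e+00 3.31447504e-01] [-8.30034897  4.85793422  3.12663661] [0.80091191 1.62404966 0.01652565] 13.931600302925649
```

View pics/scene2.png

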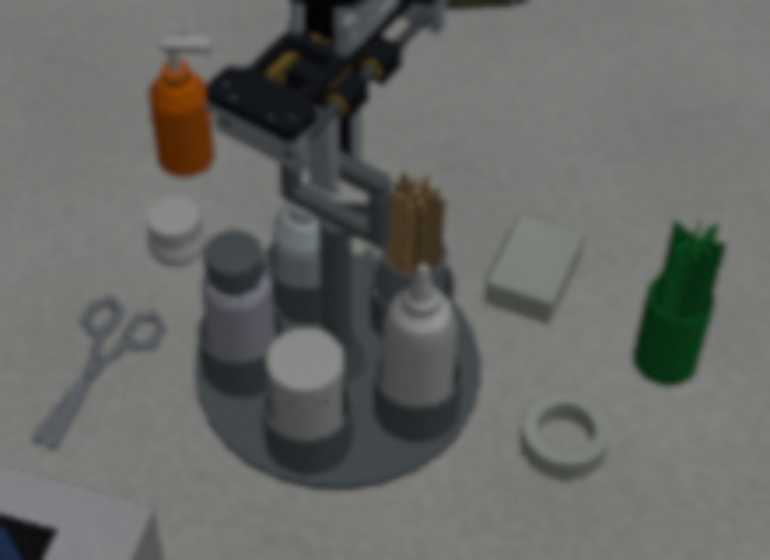

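The turntable follows the grip, and everything stands as it should (gel now at (420,345) in the crop). There is a ~10 N side load, so I'll shift the tool about 1 mm to relieve it, then keep turning.

Emit:
carry_out([
  [[0.04,-0.11,0],0,0],
  [[0,0,0],-0.5,0],
  [[0,0,0],-1,0],
  [[0,0,0],-1.5,0],
  [[0,0,0],-2,0],
  [[0,0,0],-2.5,0],
  [[0,0,0],-3,0],
  [[0,0,0],-3,0],
  [[0,0,0],-3,0],
  [[0,0,0],-3,0],
  [[0,0,0],-3,0],
  [[0,0,0],-3,0],
  [[0,0,0],-3,0],
  [[0,0,0],-3,0],
  [[0,0,0],-3,0],
  [[0,0,0],-3,0],
  [[0,0,0],-3,0],
  [[0,0,0],-3,0],
  [[0,0,0],-3,0],
  [[0,0,0],-3,0],
])

```text
clock: 9.35
eef_pos: [592.2, 94.1, 262.4]
eef_rot: [-3.14, -0.001, 2.202]
wrist_force: [-7.1, 0.3, 2.3]
finger_gap: 13.5
```

Emit:
carry_out([
  [[0.04,-0.06,0],-3,0],
  [[0,0,0],-3,0],
  [[0,0,0],-3,0],
  [[0,0,0],-3,0],
  [[0,0,0],-3,0],
  [[0,0,0],-3,0],
  [[0,0,0],-3,0],
  [[0,0,0],-3,0],
  [[0,0,0],-3,0],
  [[0,0,0],-3,0],
  [[0,0,0],-3,0],
  [[0,0,0],-3,0],
  [[0,0,0],-3,0],
  [[0,0,0],-3,0],
  [[0,0,0],-3,0],
  [[0,0,0],-3,0],
  [[0,0,0],-3,0],
  [[0,0,0],-3,0],
  [[0,0,0],-2.5,0],
  [[0,0,0],-2.5,0],
])

```text
clock: 11.02
eef_pos: [591.8, 93.3, 262.4]
eef_rot: [-3.14, -0.001, -3.053]
wrist_force: [-3.9, -3.9, 0.4]
finger_gap: 13.6
```

Emit:
carry_out([
  [[0,0,0],-2,0],
  [[0,0,0],-2,0],
  [[0,0,0],-1.5,0],
  [[0,0,0],-1.5,0],
  [[0,0,0],-1,0],
  [[0,0,0],-0.5,0],
  [[0,0,0],0,0],
  [[0,0,0],0,0],
  [[0,0,0],0,0],
  [[0,0,0],0,0],
])

```text
clock: 11.85
eef_pos: [591.8, 93.2, 262.4]
eef_rot: [-3.14, -0.002, -2.907]
wrist_force: [-5.0, -5.3, 0.8]
finger_gap: 13.9
```

```bash
python3 - <<'E'
from h import *
from cell import vision,manip
s=manip.read_state(); print(s["clock"],s["eef_pos"],np.degrees(s["eef_rot"]),s["joints"],s["wrist_force"],s["moment"],s["finger_gap"])
for n in ("scene","top","wrist"):
    cal=vision.calibration(n);p,d=vision.camera(n); b=cv2.cvtColor(p,cv2.COLOR_RGB2BGR); np.save(f"pics/{n}3.npy",d)
    cv2.imwrite(f"pics/{n}3f.png",b)
    if n=="scene": b=cv2.resize(b[130:290,160:380],None,fx=3.5,fy=3.5)
    if n=="top": b=cv2.resize(b[135:265,150:330],None,fx=4.4,fy=4.4)
    cv2.imwrite(f"pics/{n}3.png",b)
    W=world(cal,d)
    near=(np.hypot(W[...,0]-518,W[...,1]-75)<45)&(W[...,2]>130)&(W[...,2]<203)
    q=W[near]
    if len(q): print(n,len(q),q.mean(0),q[q[:,2].argmax()])
E
```

```text
11.85 [591.78926474  93.17157901 262.42043735] [-1.79918372e+02 -8.61425750e-02 -1.66543554e+02] [ 9.57001285e-02  3.88857591e-01  1.32132181e+00 -1.63501803e-03
  1.43270475e+00 -1.70973045e+00] [-4.99556703 -5.26658613  0.79924279] [-0.79946159  0.75637751  0.013986  ] 13.933248782757138
scene 127 [527.97798501  92.46291845 148.69982368] [522.57570072  89.8888305  169.11573318]
wrist 3062 [520.03572314  76.61949962 156.62427427] [549.51388521  79.80870609 202.99771585]
```

View pics/scene3.png

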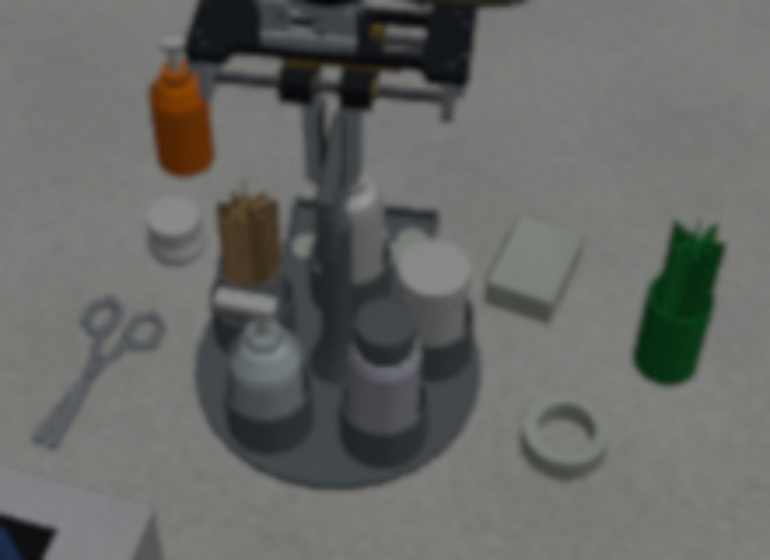

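View pics/top3.png

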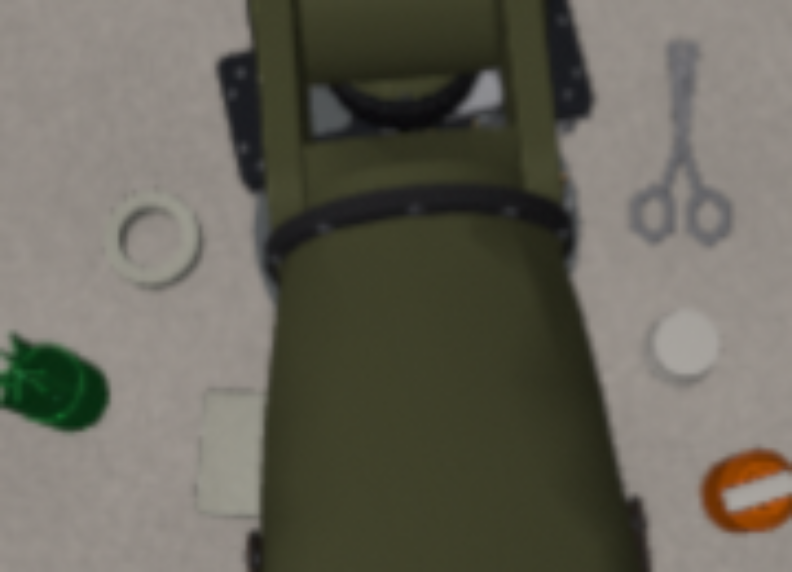

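View pics/wrist3.png

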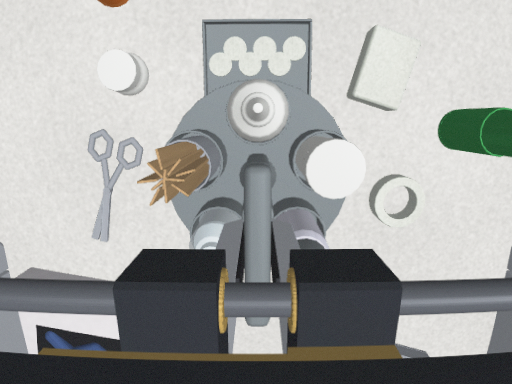

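The gel is in front of the tray: wrist view shows the nozzle at (258,108), and the tray's far corners at (203,20) and (310,20). Next I measure its offset from the tray's centreline.

```bash
python3 - <<'E'
from h import *
from cell import vision,manip
cal=vision.calibration("wrist"); b=cv2.imread("pics/wrist3f.png"); W=world(cal,np.load("pics/wrist3.npy"))
g=cv2.cvtColor(b,cv2.COLOR_BGR2GRAY)
L=[];Rr=[]
for r in range(30,82,3):
    row=np.nonzero(g[r,180:340]<120)[0]+180
    L.append((row.min(),r));Rr.append((row.max(),r))
print(L[::5],Rr[::5])
pl=ray(cal,L,15)[:,:2];pr=ray(cal,Rr,15)[:,:2]
fl=cv2.fitLine(pl.astype(np.float32),cv2.DIST_HUBER,0,.01,.01).ravel();fr=cv2.fitLine(pr.astype(np.float32),cv2.DIST_HUBER,0,.01,.01).ravel()
sgn=lambda v:v if v[0]<0 else -v
dl,dr=sgn(fl[:2]),sgn(fr[:2]); d=dl+dr; d/=np.hypot(*d)
print("dirs",[np.degrees(np.arctan2(v[1],v[0])) for v in (dl,dr,d)])
n=np.array([-d[1],d[0]])
a,c=(pl@n).mean(),(pr@n).mean(); print("width",abs(a-c)); mid=(a+c)/2
# gel: body/shoulder pts from depth, tip
m=(np.hypot(W[...,0]-520,W[...,1]-76)<45)&(W[...,2]>60)&(W[...,2]<205)
k,l,st,ce=cv2.connectedComponentsWithStats((m&(g>120)).astype(np.uint8)); 
i=l[112,245]; q=W[l==i]; print(st[i],len(q))
for lo,hi in((120,160),(140,180),(180,205)):
    t=q[(q[:,2]>lo)&(q[:,2]<hi)]
    if len(t)>5:
        cc,rr=cv2.minEnclosingCircle(t[:,:2].astype(np.float32)); print(lo,hi,len(t),cc,rr,"offset",np.array(cc)@n-mid)
tip=ray(cal,[[258,108]],198)[0,:2]; print("tip",tip,tip@n-mid)
for A in((591.8,93.2),(593.5,93.8)): print("axis off",np.array(A)@n-mid, "along",(tip-A)@d)
E
```

```text
[(np.int64(205), 30), (np.int64(205), 45), (np.int64(206), 60), (np.int64(206), 75)] [(np.int64(309), 30), (np.int64(309), 45), (np.int64(309), 60), (np.int64(308), 75)]
dirs [np.float32(-166.37949), np.float32(-166.70622), np.float32(-166.54285)]
width 116.34414374619693
[ 226   79   65   66 3305] 3305
120 160 2126 (519.3682861328125, 76.50389099121094) 27.196020126342773 offset 2.969686679627692
140 180 2469 (519.4146118164062, 76.65254211425781) 24.997163772583008 offset 2.835897709069421
180 205 277 (519.490966796875, 76.60265350341797) 6.806297302246094 offset 2.9021857764379533
tip [519.7231054   76.84657147] 2.7189876179719477
axis off 3.5881522998365867 along 73.90370834479826
axis off 3.4002465099248624 along 75.69666443179152
```

Emit:
carry_out([
  [[0,0,0],0,0],
  [[0,0,0],0,0],
  [[0,0,0],0,0],
  [[0,0,0],0,0],
  [[0,0,0],0,0],
  [[0,0,0],0,0],
])

```text
clock: 12.5
eef_pos: [591.8, 93.2, 262.4]
eef_rot: [-3.14, -0.002, -2.907]
wrist_force: [-4.8, -5.8, 0.3]
finger_gap: 13.7
```

```bash
python3 - <<'E'
from h import *
from cell import vision,manip,workorder
cal=vision.calibration("wrist");s=manip.read_state();p,d=vision.camera("wrist")
o=cv2.imread("pics/wrist3f.png"); print("pixel change",np.abs(cv2.cvtColor(p,cv2.COLOR_RGB2BGR)[:240].astype(int)-o[:240]).mean())
W=world(cal,d); m=(np.hypot(W[...,0]-519.5,W[...,1]-76.6)<25)&(W[...,2]>182); print(W[m].mean(0), W[m][:,2].max())
print(s["eef_pos"],np.degrees(s["eef_rot"][2]),s["qd"].round(3),s["wrist_force"],s["finger_gap"])
# surroundings, before/after in scene
a=cv2.imread("pics/scene0.png").astype(int);b=cv2.imread("pics/scene3f.png").astype(int)
for n,(x,y,r) in dict(jar=(210,195,12),scissors=(187,233,22),tape=(321,255,14),gauze=(313,206,14)).items():
    print(n,np.abs(a-b)[y-r:y+r,x-r:x+r].mean().round(2))
workorder.sign_off()
E
```

```text
pixel change 1.0584526909722223
[526.29390276  78.01528604 367.47634274] 419.5425413678728
[591.77606221  93.16362748 262.42030197] -166.54126458655657 [ 0.001 -0.001  0.001 -0.     0.001  0.   ] [-4.75286212 -5.84553539  0.27904811] 13.709947655181066
jar 7.56
scissors 7.43
tape 7.24
gauze 7.42
the job is handed in; nothing more can be done
```

I gripped the carry handle from above at 30 N and turned the caddy about 153.5° anticlockwise. The gel bottle (long pointed nozzle) now stands at the front over the tray. I handed the job in at about 12.5 s, still holding the handle; no verdict is reported.

**Last checks**
- **Grip:** the jaws are 13.7 mm apart on the 14 mm bar, and the side load on the wrist is about 7.5 N.
- **Still:** joint speeds were about zero, and the wrist picture hardly changed between the last two looks.
- **Gel position:** it sits about 3 mm off the tray's centreline (13 mm allowed) and about 75 mm out from the axis.
- **Containers and surroundings:** all five containers were upright in their wells. In the pictures, the jar, scissors, tape and gauze were where they started.

**Disagreements and weak checks**
- **Tray width:** it measured 116 mm against the stated 130 mm, and the axis also appeared about 3.5 mm off the tray's centreline. The tray edges therefore carry a few mm of error, and the gel's true offset is probably under 3 mm.
- **Final gel re-measurement:** it picked up a nearer object, probably part of the gripper (height 367 mm), so I discarded it. The gel position comes from the look just before.
- **Surroundings:** the picture difference was an even 7 or so at all four objects, so I put it down to lighting or noise. I did not measure those distances.

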